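# Gauge an electrode-arm pivot pin: go gap, no-go gap, pass

## Robot

A 6-joint arm with a two-finger parallel gripper is mounted at the origin on the work surface. World frame = base frame: x ahead of the robot, y to its left, z up, the work surface at z = 0. Lengths are in m, angles in rad, forces in N, time in s.
With the tool pointing down it reaches from about 0.4 to 0.925 m from the base axis. Payload 12.5 kg.
Tool frame: the origin (TCP) lies where the fingers leave the gripper's body, on its centre line; the fingertips stand 78 mm ahead of it and the grasp point (between the pads) lies 59 mm ahead of it; z points along the fingers, y is the line along which they close (so a half turn about z gives the same grasp; the last joint's range is limited). The gripper opens to 95 mm and grips with 3 to 60 N. Pads are 20 mm wide; open, the fingers measure 119 mm over their backs; the gripper's body (75 mm by 180 mm) begins 59 mm behind the grasp point.
Start: joints at [1.235, 0.491, 1.559, -0, 1.092, -0.106], TCP at [0.142, 0.609, 0.292] pointing down, gripper open.
Joint ranges: [-3.1, 3.1], [-0.84, 2.19], [0.05, 2.79], [-1.13, 4.28], [0.06, 2.93], [-2.69, 2.69]. Speed limits (rad/s): [2.22, 2.22, 2.79, 3.14, 3.14, 3.14].

## Interface

Orientations are given as a unit quaternion [x, y, z, w].
In Python, from plant import bot gives the robot as it stands.
- The arm moves only by the shell command python3 -m handwheel 'ROWS' [FORCE]. ROWS is JSON, a list that holds one entry, the list of rows, each a list of 5 numbers: the shift along the tool's x, y, z in mm, then the turn about the tool's z in rad, then the opening, from -1 (shut) to 1 (fully open), so that 0 is half open. In form: [[[tx, ty, tz, roll, grip], ...]]. A call has 1 to 10 rows; each row shifts and turns the commanded pose from where the row before left it, along the tool's axes as they then stand; what a row does not reach is not made up. A row lasts 1/10 s, in which the tool goes at most 50 mm and 8.59 degrees, less where a joint would pass 70% of its speed; a pose out of reach is approached as far as the arm can. A call with a gripper value outside its range is refused whole. The fingers move at their own pace and stop on an object; FORCE is the grip in N (left out, the last holds). Time passes only in rows, so rows that do not move let the fingers close. It gives the time, the measured TCP pose, the force, the opening and the grip force at its end, in the units of the state.
- bot.get_state(): the state, without advancing time (a new reading comes with each control period).
- bot.read_camera(name): name is "scene" or "top" or "wrist"; returns a dict with "frame" (480x640x3 uint8, red, green, blue), "fx", "fy", "cx", "cy" (pixels), "eye" and "rotation" of the camera in the world; the wrist camera has in their place "hand_eye" (4x4, takes a point from camera to tool coordinates, whose origin is the TCP and whose axes are the flange's). Camera axes: x right, y down, z forward; pixel columns grow to the right and rows downward; lengths in m; the calibration is good to about 2 mm. A picture is of the moment at which its call begins: read the wrist's pose just before it. There is no depth.
- bot.finish_job(): hands the job in; it is judged then, once.
The state is a dict: "clock": time; "q": joint angles; "dq": joint speeds; "effort": joint torques, N m; "eef_pos": TCP position; "eef_rot": TCP orientation; "ft_force": force on the tool from outside, world axes, zero at the start; "wrist_torque": the same for the moment, N m; "gripper_width": finger opening in m; "gripper_force": force on a finger pad.
Only numpy, scipy, OpenCV 4.12 (cv2) and the standard library are available. Lean on these libraries where they do the work, as an engineer would, in place of code of your own. Each camera call takes 0.05 s, during which the arm holds its last target. There are 200 camera calls.

## Task

Check the blue-headed pivot pin on the two gap gauges: carry it upright and slide it, shank low between the jaws, all the way through the green GO gap from the front (the robot's side) out at the back, then press it gently and squarely into the front of the red NO-GO gap, about half a second with 4 to 9 N, so that both jaws stop it. Then set it down (do not drop it) upright on the green floor of the pink rack. Never force the pin against a gauge (12 N at most), never push it into the no-go gap, and leave everything else where it is.

Things in the scene. Friction and masses are not known exactly. Their poses are not given: they have to be found in the camera images.
- pin: The pin to check: upright steel shank 16 mm in diameter, 36 mm long, carrying a square blue plastic head 22 x 22 mm, 31 mm tall (from 36 to 67 mm above the foot). About 90 g. Origin: centre of the foot's underside; z up along the pin, x and y along the sides of the head. It starts standing in the white dish.
- pin_mid (a point): Point on the pin's axis, 12 mm above the foot's underside.
- go_gauge: GO gauge, screwed to the bench: dark steel foot plate 130 (x) x 100 (y) x 6 mm, two steel jaws with green cheeks on it. Origin: centre of the plate's underside, z up. The gap between the jaws runs along x, open at both ends and above, 18 mm wide. The jaw pair is hand-clamped up to 10 mm to either side (y) of the plate's centre line: find the gap's true middle by feel or sight.
- go_front (a point): Front of the GO gauge: on the plate's centre line, 34 mm before its centre (x = -34), on the plate's surface. The jaws reach from x = -22 to +22 and from 6 to 34 mm above the bench; their inner corners are rounded to 14 mm radius (nose centres at x = -8, +8). The pin fits with 1 mm each side; its foot should travel 2 to 14 mm above the plate, its axis from before x = -32 to past x = +32.
- nogo_gauge: NO-GO gauge, screwed to the bench: dark steel foot plate 130 (x) x 100 (y) x 6 mm, two steel jaws with red cheeks on it. Origin: centre of the plate's underside, z up. The gap between the jaws runs along x, open at both ends and above, 12 mm wide. The jaw pair is hand-clamped up to 10 mm to either side (y) of the plate's centre line: find the gap's true middle by feel or sight.
- nogo_front (a point): Front of the NO-GO gauge: on the plate's centre line, at x = -34, on the plate's surface. Jaws (smooth ground steel) shaped as on the GO gauge; they do not shift under the forces allowed. The pin cannot enter: centred, it rests on both front noses with its axis at x = -17.2; off centre it touches one nose, further in front. Counts when low (foot 2 to 14 mm above the plate), on both noses, a push over 3 N for 0.3 s.
- dish: White open dish the pin starts in: 100 (x) x 130 (y) x 14 mm, walls 4 mm, floor 4 mm above the bench. Origin: centre of the underside. Screwed down.
- rack: Pink open rack, screwed down: 100 (x) x 130 (y) x 20 mm, walls 4 mm, floor 4 mm above the bench, split by a wall at y = 0 into two cells. The +y cell has the green floor (passed pins go there, empty); the other holds the grey-headed pin. Origin: centre of the underside.
- pass_cell (a point): Centre of the green floor in the rack, on the floor's surface (4 mm above the bench). The cell measures 92 (x) x 59 (y) mm inside.
- spare_pin: Bystander: like the pin but with an orange head, standing in the dish, 67 mm or more from the pin. Origin: foot's underside.
- passed_pin: Bystander: like the pin but with a grey head, standing in the rack's other cell. Origin: foot's underside.
- yellow_cap: Bystander: yellow screw cap, 32 mm across, 12 mm tall. Origin: centre of the underside.
- blue_cap: Bystander: blue screw cap, 32 mm across, 12 mm tall. Origin: centre of the underside.
- amber_bottle: Bystander: amber glass bottle, 54 mm across, 90 mm tall. Origin: centre of the underside.
- sample_jar: Bystander: clear sample jar with white lid, 60 mm across, 65 mm tall. Origin: centre of the underside.
- spatula: Bystander: spatula about 170 mm long lying beyond the gauges. Origin: underside.
Mind the look-alikes: they are no part of the job. What is shaped like the go_gauge but yellow is not meant.

How it is judged:
On the way, in this order (a step that is already met when the one before it is completed fails the run):
1. the pin stands clear in front of the GO gap, its shank low at jaw height (x of pin_mid in the frame of go_gauge between -0.075 and -0.029 m and y of pin_mid in the frame of go_gauge between -0.025 and 0.025 m and z of pin_mid in the frame of go_gauge between 0.012 and 0.034 m), for 0.05 s.
2. the pin is inside the GO gap, low between the jaws (x of pin_mid in the frame of go_gauge between -0.01 and 0.012 m and y of pin_mid in the frame of go_gauge between -0.013 and 0.013 m and z of pin_mid in the frame of go_gauge between 0.012 and 0.034 m and angle between pin's own z axis and vertical below 0.25 rad), for 0.05 s.
3. the pin has come out at the back of the GO gap, still low (x of pin_mid in the frame of go_gauge above 0.029 m and y of pin_mid in the frame of go_gauge between -0.025 and 0.025 m and z of pin_mid in the frame of go_gauge between 0.012 and 0.034 m), for 0.05 s.
4. the pin, low and upright, is pressed on both front noses of the NO-GO gap with more than 5 N summed over both jaws (a push of about 3 N) for 0.3 s (contact force between pin and nogo_gauge above 5 N and x of pin_mid in the frame of nogo_gauge between -0.0197 and -0.011 m and y of pin_mid in the frame of nogo_gauge between -0.013 and 0.013 m and z of pin_mid in the frame of nogo_gauge between 0.012 and 0.034 m and angle between pin's own z axis and vertical below 0.25 rad), for 0.3 s.
At the end, for the whole second after the job is handed in: The pin stands upright (within 0.1 rad) and at rest on the green floor of the pink rack, its foot on the floor (within 4 mm) inside the cell, released (x of pin in the frame of pass_cell between -0.04 and 0.04 m and y of pin in the frame of pass_cell between -0.024 and 0.024 m and z of pin in the frame of pass_cell between -0.003 and 0.004 m and angle between pin's own z axis and vertical below 0.1 rad and linear speed of pin below 0.02 m/s and contact force between the fingers and pin below 0.1 N); the robot touches nothing.
It fails at once if the pin is forced against the GO gauge (over 15 N) (contact force between pin and go_gauge above 15 N).
It fails at once if the pin is forced against the NO-GO gauge (over 28 N summed over both jaws, which wedge a push to about twice: a push of about 12 N) (contact force between pin and nogo_gauge above 28 N).
It fails at once if the pin gets into the NO-GO gap (x of pin_mid in the frame of nogo_gauge between -0.01 and 0.018 m and y of pin_mid in the frame of nogo_gauge between -0.016 and 0.016 m and z of pin_mid in the frame of nogo_gauge below 0.04 m).
It fails at once if the pin is dropped into the rack (falls unheld faster than 0.45 m/s, about 10 mm) (linear speed of pin above 0.45 m/s and contact force between the fingers and pin below 0.2 N and horizontal distance between pin and pass_cell below 0.06 m).
It fails at once if a bystander is moved by more than 15 mm (distance of any of spare_pin, passed_pin, yellow_cap, blue_cap, amber_bottle, sample_jar, spatula from where it was at the start of the episode above 0.015 m).
It also fails if it takes over 72 s, if anything falls off the work surface, if the arm or the gripper's body presses on something with over 40 N, if the wrist force passes 120 N, or if a joint passes its speed limit or range.

## Working session

There is one attempt and no reset: what is moved stays moved. The work goes in short steps, Python scripts to look and compute and a shell command to move; the robot and the scene stay as the last step left them, time stands still between calls to the robot, and variables do not carry over. Pictures are saved under pics/ and viewed, at most 10 in all, crops included, and the job is handed in when it is done.

```bash
mkdir -p pics; ls; python3 - <<'E'
from plant import bot
import cv2,numpy as np
s=bot.get_state()
print({k:np.round(v,3) for k,v in s.items()})
for n in("top","scene"):
    c=bot.read_camera(n); cv2.imwrite(f"pics/{n}0.png",c["frame"][:,:,::-1])
    print(n,{k:np.round(v,4).tolist() for k,v in c.items() if k!="frame"})
E
```

```text
pics
{'clock': np.float64(0.0), 'q': array([ 1.235,  0.492,  1.559, -0.   ,  1.092, -0.106]), 'dq': array([ 0.002,  0.   ,  0.   ,  0.002, -0.   , -0.001]), 'effort': array([-3.0000e-03, -6.1263e+01, -2.5818e+01,  6.9000e-02,  4.8000e-02,
       -0.0000e+00]), 'eef_pos': array([0.142, 0.608, 0.292]), 'eef_rot': array([ 0.115,  0.993, -0.001, -0.   ]), 'ft_force': array([ 0.001, -0.077, -0.225]), 'wrist_torque': array([-0.01 , -0.021, -0.006]), 'gripper_force': np.float64(0.0), 'gripper_width': np.float64(0.095)}
top {'fx': 433.6577, 'fy': 433.6577, 'cx': 323.2591, 'cy': 235.6195, 'eye': [0.3672, 0.0778, 0.9965], 'rotation': [-0.6573, 0.7441, -0.0883, 0.0798]}
scene {'fx': 462.3979, 'fy': 462.3979, 'cx': 313.704, 'cy': 233.9724, 'eye': [1.07, 0.6276, 0.7435], 'rotation': [0.3178, 0.8599, -0.3739, -0.1405]}
```

View pics/top0.png

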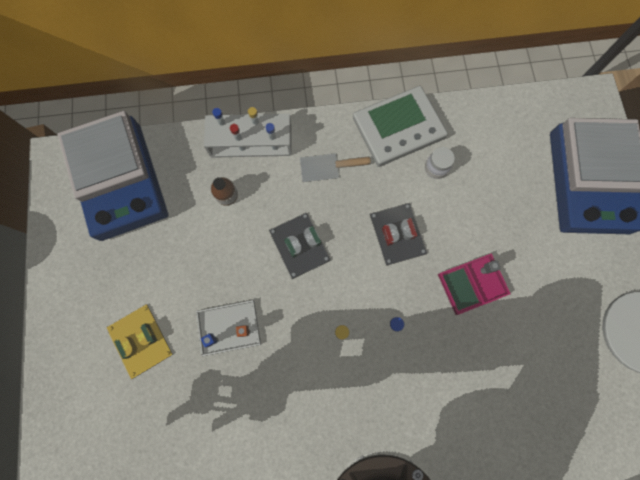

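View pics/scene0.png

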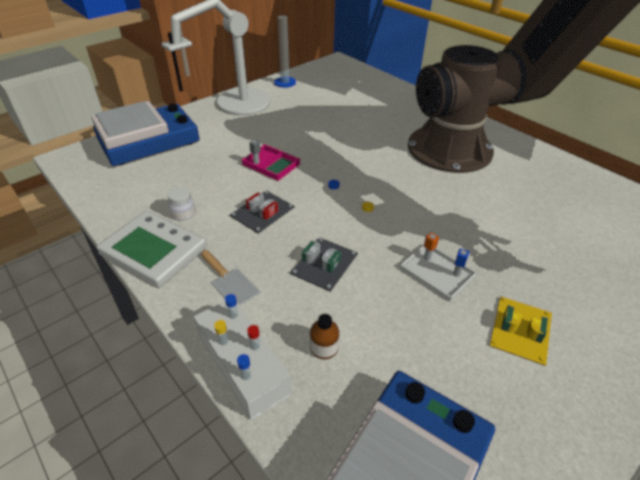

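The top view shows the GO gauge (green cheeks) at about (300,245) and the NO-GO gauge (red) at (400,233). The dish is at (230,327), with blue pin (208,341) and orange pin (243,330), and the rack is at (474,283) with its green cell on the left at (461,290).

Candidates:
- **Pin:** blue head in the dish (208,341). The blue-capped vials at (217,113) and (270,128) stand in the vial rack, and (397,324) is a flat cap. Only the dish one fits.
- **GO gauge:** the dark plate with green cheeks at (300,245). The yellow one at (140,341) is the look-alike.

```bash
cat > h.py <<'E'
from plant import bot
import cv2,numpy as np
from scipy.spatial.transform import Rotation as R
def cam(n):
    s=bot.get_state(); c=bot.read_camera(n)
    if n=="wrist":
        Rt=R.from_quat(s["eef_rot"]).as_matrix(); H=np.array(c["hand_eye"])
        c["R"]=Rt@H[:3,:3]; c["e"]=s["eef_pos"]+Rt@H[:3,3]
    else: c["R"]=R.from_quat(c["rotation"]).as_matrix(); c["e"]=np.array(c["eye"])
    c["bgr"]=c["frame"][:,:,::-1].copy(); c["hsv"]=cv2.cvtColor(c["bgr"],cv2.COLOR_BGR2HSV)
    return c
def ray(c,p,z):
    p=np.atleast_2d(p).astype(float)
    d=np.c_[(p[:,0]-c["cx"])/c["fx"],(p[:,1]-c["cy"])/c["fy"],np.ones(len(p))]@c["R"].T
    return c["e"]+d*((z-c["e"][2])/d[:,2])[:,None]
def proj(c,P):
    q=(np.atleast_2d(P)-c["e"])@c["R"]
    return np.c_[q[:,0]/q[:,2]*c["fx"]+c["cx"],q[:,1]/q[:,2]*c["fy"]+c["cy"]]
def blobs(c,lo,hi,roi=None,amin=15):
    m=cv2.inRange(c["hsv"],np.array(lo),np.array(hi))
    if roi: k=np.zeros_like(m);x0,y0,x1,y1=roi;k[y0:y1,x0:x1]=255;m&=k
    cs=cv2.findContours(m,cv2.RETR_EXTERNAL,cv2.CHAIN_APPROX_NONE)[0]
    return sorted([k for k in cs if cv2.contourArea(k)>amin],key=cv2.contourArea,reverse=True)
def rect(c,cnt,z):
    """world rect: centre, sides, yaw of first side"""
    w=ray(c,cnt[:,0,:],z)[:,:2]
    (x,y),(a,b),t=cv2.minAreaRect((w*1000).astype(np.float32)); return np.round([x,y,a,b,t],1)
def cen(c,cnt):
    M=cv2.moments(cnt); return [M["m10"]/M["m00"],M["m01"]/M["m00"]]
E
python3 - <<'E'
from h import *
c=cam("top")
print("base",proj(c,[0,0,0]))
for n,roi in(("go",(260,205,340,285)),("nogo",(362,195,435,272))):
    k=blobs(c,(0,0,0),(179,110,110),roi); print(n,[ (cv2.contourArea(i),rect(c,i,.006)) for i in k[:2]])
for n,lo,hi,roi,z in(("green",(35,60,20),(95,255,255),(260,205,340,285),.034),("red",(0,120,60),(8,255,255),(362,195,435,272),.034),
  ("bluepin",(100,120,50),(130,255,255),(195,325,222,352),.067),("orange",(3,120,80),(15,255,255),(230,315,260,345),.067),
  ("rack",(160,100,80),(176,255,255),(430,245,520,320),.02),("gcell",(35,60,20),(95,255,255),(430,245,520,320),.004),("dish",(0,0,160),(179,40,255),(190,290,270,360),.014)):
    for i in blobs(c,lo,hi,roi)[:3]: print(n,cv2.contourArea(i),rect(c,i,z),np.round(ray(c,cen(c,i),z),4)[0])
a=cv2.resize(c["bgr"][290:365,185:275],None,fx=4,fy=4,interpolation=2)
b=cv2.resize(c["bgr"][200:275,260:350],None,fx=4,fy=4,interpolation=2)
cv2.imwrite("pics/crop1.png",np.hstack([a,b]))
E
```

```text
base [[384.62640241 520.21331343]]
go [(2459.5, array([596.8,  94.6, 129.6, 132. ,  18.9]))]
nogo [(2251.0, array([ 591.4, -127.3,  130.5,  107.9,    9.3]))]
green 23.5 [584.8 130.6  37.4   7.1  21.5] [0.5879 0.1313 0.034 ]
green 20.0 [606.   71.5  34.7   5.1  19. ] [0.6052 0.0715 0.034 ]
red 41.0 [585.  -94.6  41.2  11.5   7.8] [ 0.5843 -0.0956  0.034 ]
bluepin 79.5 [399.2 320.5  20.   19.9  22.8] [0.399  0.3205 0.067 ]
orange 78.5 [410.  248.7  21.   18.9  85.3] [0.4098 0.2477 0.067 ]
rack 2303.0 [ 451.1 -272.    99.1  133.9   13.5] [ 0.4484 -0.2687  0.02  ]
gcell 450.0 [ 445.7 -249.1   78.1   37.5   13.9] [ 0.4486 -0.2492  0.004 ]
dish 696.0 [440.1 281.6  50.7 109.2   4.2] [0.4445 0.289  0.014 ]
dish 217.0 [392.  278.7  18.1 105.8   2.2] [0.3905 0.2764 0.014 ]
dish 55.5 [488.5 359.6  15.8  44.8  87.1] [0.4887 0.3605 0.014 ]
```

View pics/crop1.png

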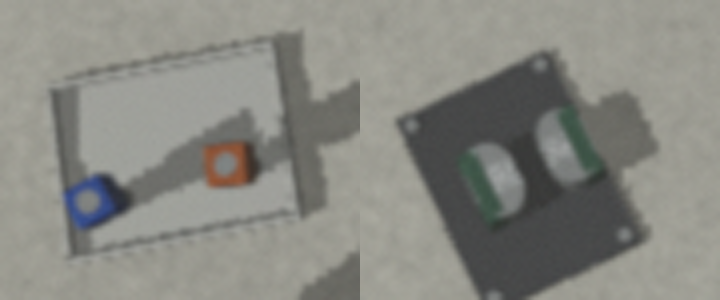

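The crop confirms the blue square-headed pin at the dish's left edge, and the dark GO plate with green cheeks. I'll approach the pin next.

```bash
python3 -m handwheel '[[[-39.5,-27.8,0,0,0],[-39.5,-27.8,0,0,0],[-39.5,-27.8,0,0,0],[-39.5,-27.8,0,0,0],[-39.5,-27.8,0,0,0],[-39.5,-27.8,0,0,0],[-39.5,-27.8,0,0,0],[-39.5,-27.8,0,0,0]]]' 50
python3 -m handwheel '[[[0,0,0,0.135,0],[0,0,0,0.135,0],[0,0,0,0.135,0],[0,0,0,0.135,0],[0,0,0,0.135,0],[0,0,0,0.135,0],[0,0,0,0.135,0],[0,0,0,0,0],[0,0,0,0,0]]]'
cat >> h.py <<'E'
def to(p,yaw=None):
    """tool-frame shift (mm) and roll (rad) to reach TCP p (m), tool y at yaw deg"""
    s=bot.get_state(); Rt=R.from_quat(s["eef_rot"]).as_matrix()
    y=np.degrees(np.arctan2(Rt[1,1],Rt[0,1]))
    print("tcp",np.round(s["eef_pos"],4),"yawy",round(y,2),"shift",np.round(Rt.T@(np.array(p)-s["eef_pos"])*1000,1),"roll",None if yaw is None else round(np.radians((y-yaw+90)%180-90),4),
     "F",np.round(s["ft_force"],2),"w",round(s["gripper_width"],4),"gf",round(float(s["gripper_force"]),1),"t",round(s["clock"],2))
E
python3 - <<'E'
from h import *
to([.399,.3195,.118],22.8)
c=cam("wrist"); cv2.imwrite("pics/w1.png",c["bgr"])
print(proj(c,[.399,.3195,.071]))
for i in blobs(c,(100,120,50),(130,255,255),None,200)[:3]: print(cen(c,i),cv2.contourArea(i),rect(c,i,.071))
E
```

```text
clock: 0.95
eef_pos: [0.4003, 0.3184, 0.2923]
eef_rot: [0.115, 0.993, 0.0, 0.0]
ft_force: [0.8, 1.0, -0.4]
gripper_width: 0.048
gripper_force: 0.0
clock: 1.85
eef_pos: [0.3993, 0.32, 0.2921]
eef_rot: [0.553, 0.833, -0.0, -0.0]
ft_force: [-0.1, -0.2, 0.0]
gripper_width: 0.0473
gripper_force: 0.0
tcp [0.3993 0.32   0.2921] yawy 22.92 shift [ -0.4  -0.5 174.1] roll 0.002 F [-0.08 -0.25  0.04] w 0.0473 gf 0.0 t 1.85
[[326.5529755 220.542277 ]]
[328.1218666666667, 218.4056] 625.0 [399.9 321.7  20.1  25.8  22.9]
```

View pics/w1.png

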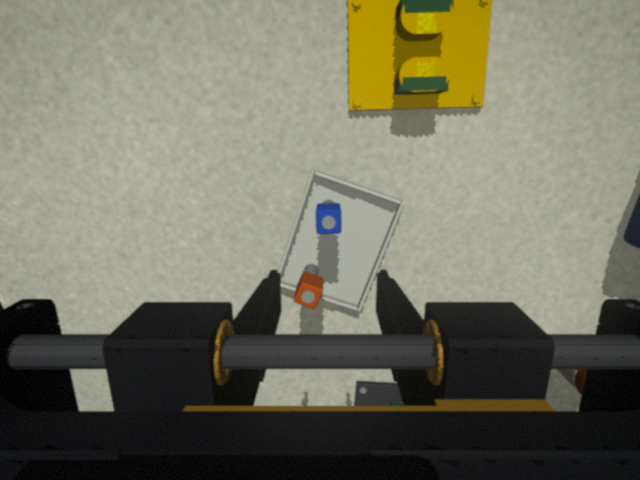

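The wrist view shows the blue head at (328,218), which matches the top-camera position within 2 mm, and the orange pin clear of the finger line. I'll descend and grip.

```bash
python3 -m handwheel '[[[0,0,35,0,0],[0,0,35,0,0],[0,0,35,0,0],[0,0,35,0,0],[0,0,24,0,0],[0,0,10,0,0],[0,0,0,0,-1],[0,0,0,0,-1],[0,0,0,0,-1],[0,0,0,0,-1]]]' 50
python3 -m handwheel '[[[0,0,0,0,-1],[0,0,0,0,-1],[0,0,0,0,-1],[0,0,-10,0,-1],[0,0,-40,0,-1],[0,0,-40,0,-1],[0,0,-30,0,-1],[0,0,0,0,-1]]]' 50
python3 - <<'E'
from h import *
to([.599,.098,.23])
c=cam("top")
for n,roi,zp in(("go",(262,208,332,282),.006),("nogo",(365,198,430,268),.006)):
    m=cv2.inRange(c["hsv"],(0,0,0),(179,255,255)); x0,y0,x1,y1=roi
    print(n); 
    for k in blobs(c,(0,0,0),(179,110,75),roi)[:1]: print(cv2.contourArea(k),rect(c,k,zp))
E
```

```text
clock: 2.9
eef_pos: [0.3997, 0.3203, 0.1193]
eef_rot: [0.554, 0.832, 0.001, 0.0]
ft_force: [1.6, 0.3, 4.6]
gripper_width: 0.0216
gripper_force: 50.0
clock: 3.7
eef_pos: [0.4001, 0.3206, 0.2426]
eef_rot: [0.554, 0.832, 0.003, 0.001]
ft_force: [0.0, 0.8, -1.6]
gripper_width: 0.0214
gripper_force: 50.0
tcp [0.4001 0.3206 0.2426] yawy 22.7 shift [-282.1   97.5   13. ] roll None F [ 0.02  0.83 -1.65] w 0.0214 gf 50.0 t 3.7
go
704.5 [576.2  96.   89.4  82.3  17.4]
nogo
1687.5 [ 585.7 -124.1  119.    98.2    9.3]
```

```bash
python3 -m handwheel '[[[-45,5,0,0.006,-1],[-45,5,0,0.006,-1],[-45,5,0,0.006,-1],[-45,5,0,0.006,-1],[-45,5,0,0.006,-1],[-45,5,0,0.006,-1],[-45,5,0,0.006,-1],[-45,5,0,0.006,-1],[0,0,0,0,-1],[0,0,0,0,-1]]]' 50
python3 - <<'E'
from h import *
to([.599,.098,.23],20)
c=cam("wrist"); cv2.imwrite("pics/w2.png",c["bgr"])
print(np.round(c["hand_eye"],3), proj(c,[.599,.095,.034]),c["fx"])
E
```

```text
clock: 4.75
eef_pos: [0.568, -0.001, 0.2369]
eef_rot: [0.575, 0.818, -0.001, -0.001]
ft_force: [-0.5, 1.2, -1.5]
gripper_width: 0.0216
gripper_force: 50.0
tcp [ 0.568  -0.001   0.2369] yawy 19.83 shift [82.6 62.7  6.8] roll -0.003 F [-0.5   1.18 -1.5 ] w 0.0216 gf 50.0 t 4.75
[[-0.001 -0.961 -0.276  0.076]
 [ 1.    -0.001  0.     0.001]
 [-0.    -0.276  0.961 -0.093]
 [ 0.     0.     0.     1.   ]] [[408.42928072 124.33688425]] 371.78313709200006
```

View pics/w2.png

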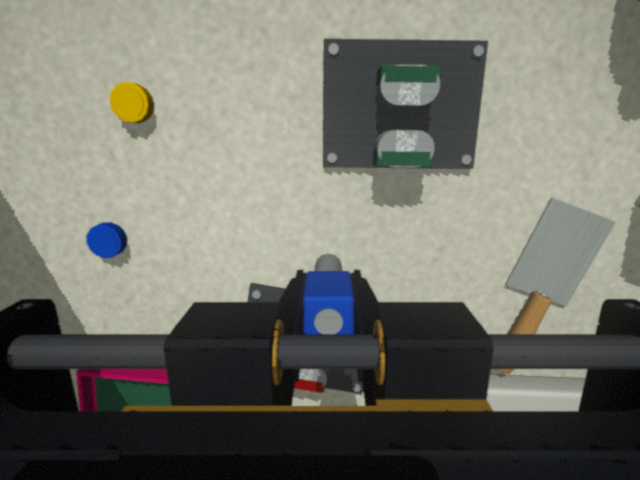

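The wrist view shows the GO plate squarely at (323-487, 40-170), with its gap around row 118, and the held pin's foot at (327,262). I'll enlarge this area and fit the plate.

```bash
python3 - <<'E'
from h import *
c=cam("wrist"); b=c["bgr"]
cv2.imwrite("pics/w3.png",cv2.resize(b[30:180,315:495],None,fx=4,fy=4,interpolation=cv2.INTER_NEAREST))
k=blobs(c,(0,0,0),(179,90,90),(315,30,495,172),500)[0]
h=cv2.convexHull(k); e=cv2.approxPolyDP(h,6,True)[:,0]; print("corners",e.tolist(),np.round(ray(c,e,.006)*1000,1)[:,:2].tolist())
print(rect(c,k,.006))
g=b[:,:,1].astype(int)
for col in(400,408,416): print(col,g[62:170,col].tolist())
E
```

```text
corners [[324, 42], [486, 43], [471, 168], [325, 167]] [[516.8, 132.9], [637.2, 175.6], [668.9, 83.4], [550.4, 41.4]]
[593.2 108.2 128.5  99.4  19.1]
400 [65, 65, 69, 83, 114, 109, 92, 86, 82, 84, 83, 83, 83, 81, 85, 83, 81, 84, 81, 85, 89, 119, 146, 163, 173, 170, 169, 156, 154, 161, 172, 170, 163, 171, 176, 175, 168, 166, 173, 182, 186, 185, 175, 162, 126, 71, 49, 49, 46, 46, 46, 43, 44, 47, 46, 47, 47, 45, 46, 45, 44, 47, 44, 47, 43, 45, 46, 48, 65, 106, 145, 164, 172, 171, 164, 153, 152, 152, 151, 148, 156, 170, 177, 181, 180, 174, 175, 182, 184, 172, 155, 109, 88, 86, 87, 86, 86, 86, 86, 87, 83, 89, 89, 86, 95, 105, 106, 101]
408 [68, 64, 66, 83, 112, 113, 95, 86, 86, 86, 82, 84, 83, 84, 85, 81, 82, 81, 86, 85, 87, 111, 160, 187, 192, 189, 181, 185, 185, 183, 181, 183, 186, 179, 175, 175, 177, 185, 186, 179, 182, 167, 154, 138, 108, 67, 50, 47, 44, 47, 44, 43, 47, 46, 47, 46, 48, 44, 45, 48, 45, 43, 46, 44, 46, 48, 42, 44, 57, 91, 132, 142, 143, 148, 158, 169, 165, 161, 172, 185, 184, 182, 182, 175, 176, 174, 175, 176, 175, 180, 166, 112, 83, 84, 84, 86, 85, 86, 89, 90, 87, 87, 88, 90, 100, 113, 109, 106]
416 [66, 67, 65, 76, 103, 108, 94, 80, 85, 84, 82, 80, 84, 82, 85, 83, 84, 87, 85, 82, 88, 118, 164, 185, 193, 185, 166, 160, 164, 170, 179, 185, 179, 174, 178, 182, 176, 172, 177, 185, 178, 167, 157, 161, 145, 85, 49, 44, 44, 45, 50, 46, 49, 46, 44, 45, 45, 45, 46, 44, 49, 47, 48, 46, 45, 44, 48, 45, 62, 99, 143, 152, 146, 148, 148, 145, 146, 142, 148, 148, 149, 143, 145, 149, 141, 141, 142, 145, 143, 143, 133, 105, 87, 88, 84, 87, 89, 90, 86, 85, 87, 91, 89, 89, 97, 106, 100, 95]
```

View pics/w3.png

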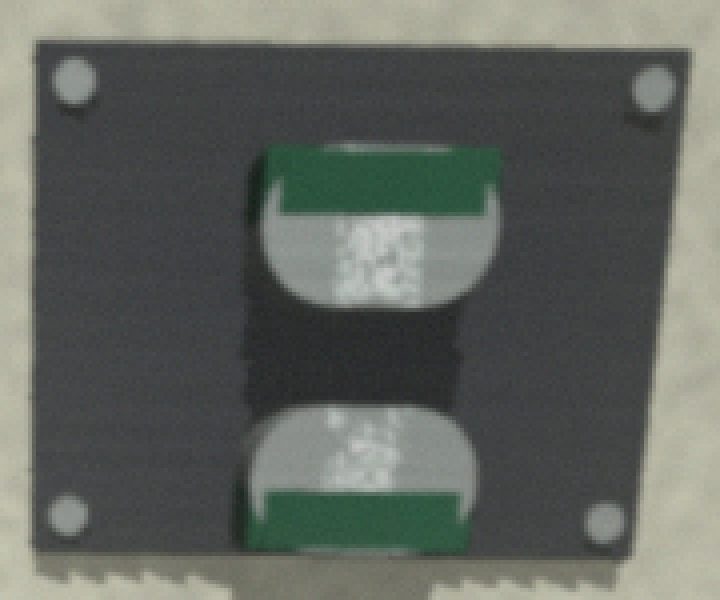

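The crop shows the GO jaws clamped toward −y of the plate, with the gap's dark strip from row 107 to 131 and the plate's sides axis-parallel. Next I'll work out the gap's middle and the pin's offset in the hand from the same view.

```bash
python3 - <<'E'
from h import *
c=cam("wrist"); s=bot.get_state(); b=c["bgr"]; Rt=R.from_quat(s["eef_rot"]).as_matrix()
T=lambda P:np.round((P-s["eef_pos"])@Rt*1000,1)
g=cv2.GaussianBlur(b[:,:,1],(0,0),.7).astype(float)
def cross(col,r0,r1,th=100):
    p=g[r0:r1,col]; i=np.where(np.diff(p>th))[0][0]; return r0+i+(th-p[i])/(p[i+1]-p[i])
up=np.mean([cross(k,100,115) for k in range(400,418)]); lo=np.mean([cross(k,115,135) for k in range(400,418)])
print("rows",up,lo,"cy",c["cy"])
for z in(.006,.034): print(z,"up",T(ray(c,[408,up],z)),"lo",T(ray(c,[408,lo],z)))
k=blobs(c,(35,60,20),(95,255,255),(370,55,445,172),50)
for i in k[:2]: x,y,w,h=cv2.boundingRect(i); print("cheek",x,y,w,h,T(ray(c,[[x,y],[x+w,y+h]],.034)).tolist())
for col in(321,327,333): print(col,g[246:275,col].astype(int).tolist())
for row in(260,264): print(row,g[row,305:350].astype(int).tolist())
fz=s["eef_pos"][2]-.1153
for r in(252,254,256,258): print(r,T(ray(c,[327.5,r],fz)))
cv2.imwrite("pics/w4.png",cv2.resize(b[240:350,270:390],None,fx=5,fy=5,interpolation=0))
E
```

```text
rows 107.22056609599547 131.69385330196994 cy 235.35186269399597
0.006 up [[ 93.1  66.7 231.8]] lo [[ 73.6  67.8 231.7]]
0.034 up [[ 91.6  61.  203.8]] lo [[ 73.8  62.1 203.8]]
cheek 377 67 63 19 [[119.6, 36.7, 203.8], [106.5, 83.9, 203.8]]
cheek 374 154 58 15 [[57.1, 36.5, 203.8], [45.5, 82.6, 203.7]]
321 [193, 191, 189, 187, 184, 183, 183, 181, 170, 148, 128, 117, 113, 112, 112, 113, 113, 114, 114, 115, 115, 117, 116, 112, 102, 83, 70, 64, 63]
327 [190, 189, 189, 188, 186, 185, 178, 160, 136, 122, 120, 121, 121, 120, 120, 121, 121, 121, 120, 120, 120, 120, 119, 115, 103, 82, 68, 65, 65]
333 [185, 186, 188, 190, 191, 192, 191, 183, 162, 134, 118, 114, 113, 114, 114, 113, 113, 114, 113, 113, 113, 112, 112, 108, 97, 77, 67, 63, 62]
260 [189, 189, 188, 188, 189, 190, 190, 191, 191, 187, 173, 146, 118, 104, 104, 108, 112, 116, 117, 118, 119, 119, 120, 119, 119, 119, 117, 115, 114, 111, 108, 105, 104, 108, 125, 153, 175, 184, 186, 187, 186, 185, 186, 188, 188]
264 [180, 180, 180, 180, 181, 183, 185, 186, 182, 166, 134, 107, 99, 101, 106, 110, 114, 116, 117, 119, 118, 119, 120, 120, 118, 117, 116, 114, 113, 111, 107, 104, 100, 97, 97, 112, 144, 172, 183, 184, 182, 181, 179, 178, 179]
252 [[  6.4   0.3 115.3]]
254 [[  5.1   0.3 115.3]]
256 [[  3.9   0.3 115.3]]
258 [[  2.6   0.3 115.3]]
```

View pics/w4.png

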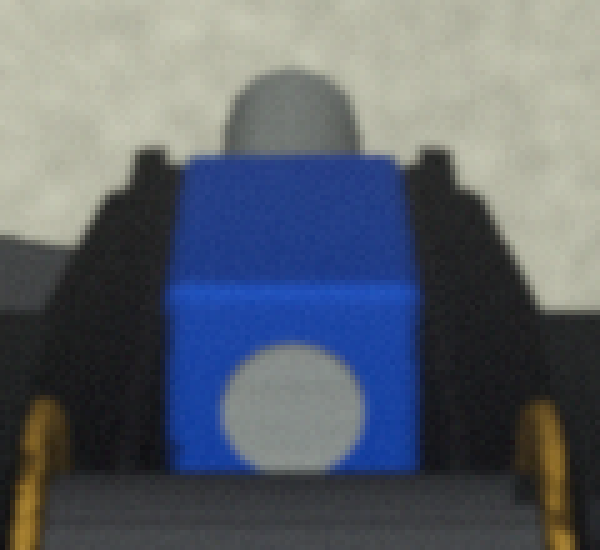

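In the view the shank's front edge is at row 254 and the head's edge at row 297. So the pin axis sits 2.5 mm off the tool axis in −x and centred in y. The gap's middle is at tool x +82.7 and the jaw centre at tool y about +60. I'll go in front of the GO gap and down.

```bash
python3 -m handwheel '[[[42.6,4,0,0.007,-1],[42.6,4,0,0,-1],[0,0,0,0,-1],[0,0,30,0,-1],[0,0,30,0,-1],[0,0,30,0,-1],[0,0,18,0,-1],[0,0,0,0,-1],[0,0,0,0,-1]]]' 50
python3 - <<'E'
from h import *
Rt=R.from_rotvec([0,0,0]); th=np.radians(19.83); x=np.array([-np.sin(th),np.cos(th)]);y=np.array([np.cos(th),np.sin(th)])
p=np.array([.568,-.001])+x*.0852+y*.010
to([*p,.129],19.4)
c=cam("wrist"); cv2.imwrite("pics/w5.png",c["bgr"])
E
```

```text
clock: 5.8
eef_pos: [0.5472, 0.0831, 0.1307]
eef_rot: [0.577, 0.817, 0.0, -0.0]
ft_force: [0.3, 0.5, -1.3]
gripper_width: 0.0217
gripper_force: 50.0
tcp [0.5472 0.0831 0.1307] yawy 19.59 shift [-1.   1.1  1.7] roll 0.0033 F [ 0.27  0.5  -1.33] w 0.0217 gf 50.0 t 5.8
```

View pics/w5.png

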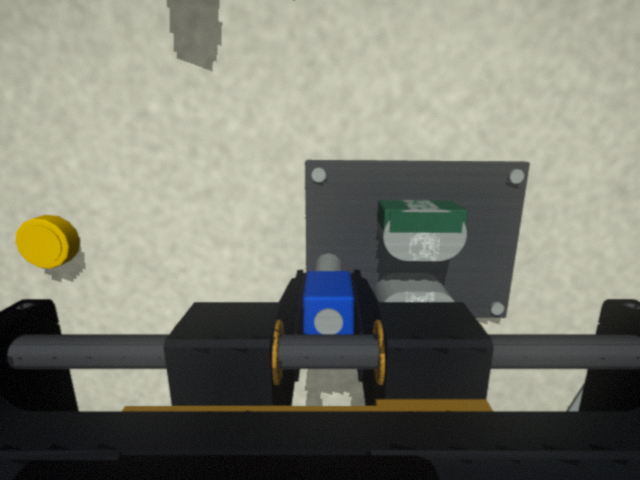

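The upper jaw's inner top edge is near row 262, the lower jaw's inner face near rows 280–292, and the pin's foot at row 254. I'll check the lateral error at this closer range.

```bash
python3 - <<'E'
from h import *
c=cam("wrist"); s=bot.get_state(); Rt=R.from_quat(s["eef_rot"]).as_matrix()
T=lambda P:np.round((P-s["eef_pos"])@Rt*1000,1)
g=cv2.GaussianBlur(c["bgr"][:,:,1],(0,0),.7).astype(int)
for col in(412,424,436): print(col,g[228:304,col].tolist())
print(g[246:262,327].tolist())
for r in(258,260,262,264,290,292,294): print(r,T(ray(c,[424,r],.034)))
for r in(276,278,280,282): print(r,T(ray(c,[424,r],.006)))
E
```

```text
412 [85, 87, 94, 115, 141, 156, 160, 162, 164, 169, 178, 182, 185, 186, 189, 189, 186, 183, 180, 177, 173, 168, 170, 173, 171, 168, 165, 160, 155, 159, 163, 146, 99, 61, 48, 47, 47, 47, 47, 47, 45, 46, 47, 50, 56, 59, 60, 60, 59, 63, 70, 86, 104, 113, 114, 114, 115, 114, 115, 116, 116, 117, 126, 141, 159, 172, 176, 173, 171, 169, 169, 169, 158, 131, 83, 46]
424 [87, 87, 93, 115, 146, 169, 183, 188, 189, 185, 178, 170, 167, 168, 174, 183, 190, 189, 186, 182, 180, 182, 184, 185, 184, 181, 171, 160, 155, 152, 146, 130, 97, 65, 50, 47, 47, 47, 46, 46, 47, 46, 46, 48, 53, 56, 59, 60, 60, 64, 76, 93, 108, 114, 114, 114, 115, 116, 115, 114, 115, 116, 124, 141, 160, 175, 183, 181, 170, 157, 149, 144, 139, 116, 77, 45]
436 [89, 90, 96, 116, 145, 165, 174, 178, 180, 180, 180, 179, 178, 180, 185, 191, 192, 186, 177, 169, 161, 159, 161, 164, 171, 176, 176, 177, 176, 174, 168, 148, 109, 69, 51, 48, 48, 48, 46, 46, 45, 45, 46, 46, 47, 48, 48, 48, 48, 50, 56, 66, 80, 97, 108, 111, 111, 112, 112, 112, 112, 114, 121, 131, 140, 145, 146, 146, 147, 147, 146, 144, 138, 115, 76, 45]
[71, 72, 72, 71, 72, 74, 80, 95, 111, 120, 122, 122, 122, 121, 121, 122]
258 [[ 9.2 52.7 97.5]]
260 [[ 8.1 52.8 97.5]]
262 [[ 6.9 52.8 97.5]]
264 [[ 5.8 52.9 97.5]]
290 [[-9.6 54.  97.5]]
292 [[-10.8  54.1  97.5]]
294 [[-12.   54.2  97.5]]
276 [[-12.7  61.2 125.5]]
278 [[-14.   61.3 125.5]]
280 [[-15.4  61.4 125.5]]
282 [[-16.8  61.5 125.5]]
```

```bash
python3 -m handwheel '[[[1.3,8,0,0,-1],[0,8,0,0,-1],[0,8,0,0,-1],[0,4,0,0,-1],[0,3,0,0,-1],[0,2,0,0,-1],[0,0,0,0,-1]]]' 50
python3 -m handwheel '[[[0,2,0,0,-1],[0,2,0,0,-1],[0,2,0,0,-1],[0,2,0,0,-1],[0,0,0,0,-1]]]' 50
python3 -c "
from h import *
to([0,0,0],19.4)"
```

```text
clock: 6.6
eef_pos: [0.5779, 0.095, 0.1301]
eef_rot: [0.577, 0.817, -0.0, -0.0]
ft_force: [-0.1, -0.1, -1.2]
gripper_width: 0.0219
gripper_force: 50.0
clock: 7.1
eef_pos: [0.5856, 0.0977, 0.1302]
eef_rot: [0.577, 0.817, 0.0, 0.0]
ft_force: [-0.1, -0.2, -1.2]
gripper_width: 0.0218
gripper_force: 50.0
tcp [0.5856 0.0977 0.1302] yawy 19.54 shift [ 103.9 -584.6  130.1] roll 0.0025 F [-0.12 -0.22 -1.21] w 0.0218 gf 50.0 t 7.1
```

```bash
python3 -m handwheel '[[[0,2.5,0,0,-1],[0,2.5,0,0,-1],[0,0,0,0,-1]]]' 50
python3 -m handwheel '[[[0,2.5,0,0,-1],[0,2.5,0,0,-1],[0,0,0,0,-1]]]' 50
```

```text
clock: 7.4
eef_pos: [0.5904, 0.0994, 0.1302]
eef_rot: [0.577, 0.817, 0.0, 0.0]
ft_force: [-0.2, 0.4, -0.7]
gripper_width: 0.0219
gripper_force: 50.0
clock: 7.7
eef_pos: [0.5951, 0.101, 0.1302]
eef_rot: [0.577, 0.817, 0.0, 0.0]
ft_force: [-0.1, -1.0, -1.3]
gripper_width: 0.0218
gripper_force: 50.0
```

```bash
python3 -m handwheel '[[[0,2.5,0,0,-1],[0,2.5,0,0,-1],[0,0,0,0,-1]]]' 50
python3 -m handwheel '[[[0,2.5,0,0,-1],[0,2.5,0,0,-1],[0,0,0,0,-1]]]' 50
```

```text
clock: 8.0
eef_pos: [0.5999, 0.1027, 0.1302]
eef_rot: [0.577, 0.817, 0.0, 0.0]
ft_force: [-0.7, -0.7, -1.6]
gripper_width: 0.0221
gripper_force: 50.0
clock: 8.3
eef_pos: [0.6046, 0.1044, 0.1302]
eef_rot: [0.577, 0.817, 0.0, 0.0]
ft_force: [-0.3, -0.7, -0.8]
gripper_width: 0.0217
gripper_force: 50.0
```

```bash
python3 -m handwheel '[[[0,3,0,0,-1],[0,3,0,0,-1],[0,3,0,0,-1],[0,4,0,0,-1],[0,4,0,0,-1],[0,5,0,0,-1],[0,6,0,0,-1],[0,6,0,0,-1],[0,4,0,0,-1],[0,0,0,0,-1]]]' 50
python3 - <<'E'
from h import *
to([0,0,0],9)
c=cam("wrist"); cv2.imwrite("pics/w6.png",c["bgr"])
E
```

```text
clock: 9.3
eef_pos: [0.6405, 0.1172, 0.1301]
eef_rot: [0.577, 0.817, 0.0, 0.0]
ft_force: [0.7, 0.0, -1.0]
gripper_width: 0.0216
gripper_force: 50.0
tcp [0.6405 0.1172 0.1301] yawy 19.55 shift [ 103.9 -642.8  130. ] roll 0.1841 F [ 0.66  0.04 -0.97] w 0.0216 gf 50.0 t 9.3
```

View pics/w6.png

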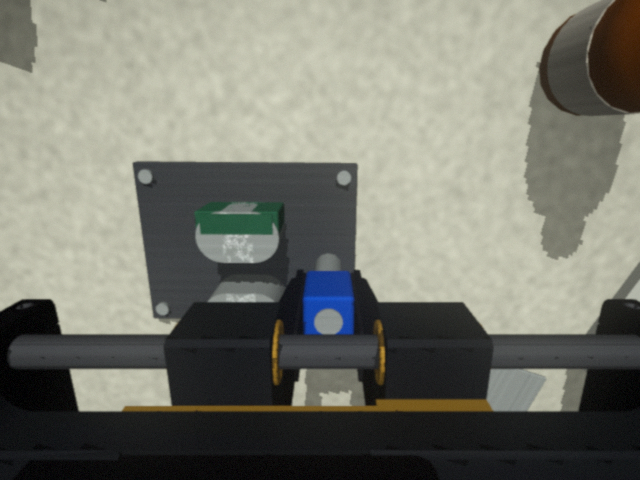

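The pin is out at the back of the GO gap: the jaws are centred at column 237, so the pin is about 47 mm past the centre. Next I'll lift and look at the NO-GO gauge from its right side.

```bash
python3 -m handwheel '[[[0,0,-36,0,-1],[0,0,-36,0,-1],[0,0,-36,0,-1],[-40,-11,0,0.092,-1],[0,0,0,0.092,-1],[0,0,0,0,-1]]]' 50
python3 -m handwheel '[[[-45,-13,0,0,-1],[-45,-13,0,0,-1],[-45,-13,0,0,-1],[-45,-13,0,0,-1],[-45,-13,0,0,-1],[-45,-13,0,0,-1],[0,0,0,0,-1],[0,0,0,0,-1]]]' 50
python3 - <<'E'
from h import *
to([.6,-.204,.238],9)
c=cam("wrist"); cv2.imwrite("pics/w7.png",c["bgr"]); s=bot.get_state(); Rt=R.from_quat(s["eef_rot"]).as_matrix()
T=lambda P:np.round((P-s["eef_pos"])@Rt*1000,1)
k=blobs(c,(0,0,0),(179,90,90),(150,0,600,245),500)
for i in k[:3]:
    e=cv2.approxPolyDP(cv2.convexHull(i),6,True)[:,0]; print(cv2.contourArea(i),cv2.boundingRect(i),e.tolist(),rect(c,i,.006),T(ray(c,e,.006))[:,:2].tolist())
for i in blobs(c,(0,120,50),(10,255,255),(150,0,600,245),50)[:3]: x,y,w,h=cv2.boundingRect(i); print("red",x,y,w,h,T(ray(c,[[x,y],[x+w,y+h]],.034)).tolist())
E
```

```text
clock: 9.95
eef_pos: [0.6429, 0.0748, 0.2385]
eef_rot: [0.651, 0.759, 0.0, 0.0]
ft_force: [-0.1, 0.3, -1.1]
gripper_width: 0.0216
gripper_force: 50.0
clock: 10.75
eef_pos: [0.6079, -0.2037, 0.2377]
eef_rot: [0.649, 0.761, 0.0, -0.001]
ft_force: [-0.3, -0.5, -0.4]
gripper_width: 0.0217
gripper_force: 50.0
tcp [ 0.6079 -0.2037  0.2377] yawy 9.03 shift [ 1.  -7.9 -0.3] roll 0.0005 F [-0.27 -0.48 -0.37] w 0.0217 gf 50.0 t 10.75
18577.0 (243, 61, 160, 124) [[402, 61], [395, 183], [251, 183], [244, 61]] [ 592.5 -125.6  128.2   98.5    9. ] [[127.6, 60.1], [29.9, 59.2], [30.1, -66.5], [127.8, -66.3]]
759.0 (528, 137, 11, 108) [[529, 137], [538, 138], [536, 244], [528, 244]] [ 783.1 -152.9    8.5   96.5   17.4] [[68.6, 170.4], [67.7, 178.1], [-26.0, 190.7], [-26.0, 183.4]]
red 293 77 60 17 [[112.4, -25.0, 204.0], [100.5, 19.6, 204.0]]
red 295 155 56 15 [[55.9, -25.0, 203.9], [44.2, 18.9, 203.9]]
```

```bash
python3 - <<'E'
from h import *
c=cam("wrist"); s=bot.get_state(); Rt=R.from_quat(s["eef_rot"]).as_matrix()
T=lambda P:np.round((P-s["eef_pos"])@Rt*1000,1)
g=cv2.GaussianBlur(c["bgr"][:,:,1],(0,0),.7).astype(int)
print(g[92:160,323].tolist())
for r in(110,115,120,125,130,135): print(r,T(ray(c,[323,r],.034)))
E
```

```text
[32, 40, 67, 123, 178, 202, 210, 215, 219, 218, 215, 213, 211, 210, 211, 207, 201, 198, 195, 193, 194, 198, 194, 179, 163, 140, 99, 66, 54, 51, 51, 51, 50, 50, 51, 51, 51, 51, 51, 52, 62, 92, 131, 157, 175, 190, 201, 207, 206, 206, 209, 211, 210, 211, 213, 218, 219, 215, 210, 210, 210, 205, 183, 133, 75, 43, 36, 36]
110 [[ 89.6  -2.8 204. ]]
115 [[ 86.   -2.9 204. ]]
120 [[ 82.4  -2.9 204. ]]
125 [[ 78.7  -2.9 204. ]]
130 [[ 75.1  -2.9 204. ]]
135 [[ 71.4  -2.9 204. ]]
```

```bash
python3 -m handwheel '[[[41.3,-24,0,0,-1],[41.3,-24,0,0,-1],[0,0,0,0,-1],[0,0,30,0,-1],[0,0,30,0,-1],[0,0,30,0,-1],[0,0,17,0,-1],[0,0,0,0,-1],[0,0,0,0,-1]]]' 50
python3 - <<'E'
from h import *
to([0,0,0],9)
c=cam("wrist"); s=bot.get_state(); Rt=R.from_quat(s["eef_rot"]).as_matrix()
T=lambda P:np.round((P-s["eef_pos"])@Rt*1000,1)
g=cv2.GaussianBlur(c["bgr"][:,:,1],(0,0),.7).astype(int)
for i in blobs(c,(0,120,50),(10,255,255),(380,150,600,330),50)[:3]: x,y,w,h=cv2.boundingRect(i); print("red",x,y,w,h,T(ray(c,[[x,y],[x+w,y+h]],.034)).tolist())
for col in(405,418,430):print(col,g[225:304,col].tolist())
print(g[246:262,327].tolist())
for r in(250,260,270,280,290): print(r,T(ray(c,[418,r],.034)))
cv2.imwrite("pics/w8.png",c["bgr"])
E
```

```text
clock: 11.75
eef_pos: [0.5484, -0.1285, 0.1316]
eef_rot: [0.649, 0.761, 0.0, 0.0]
ft_force: [-0.7, 0.4, -1.7]
gripper_width: 0.0217
gripper_force: 50.0
tcp [ 0.5484 -0.1285  0.1316] yawy 9.09 shift [ 213.5 -521.2  131.5] roll 0.0016 F [-0.7   0.43 -1.68] w 0.0217 gf 50.0 t 11.75
red 380 210 70 33 [[36.0, 28.1, 98.1], [18.0, 66.3, 98.2]]
405 [31, 29, 28, 28, 27, 29, 29, 28, 28, 28, 28, 27, 29, 30, 29, 31, 47, 87, 138, 169, 177, 174, 173, 178, 182, 180, 178, 178, 177, 168, 161, 160, 161, 166, 174, 182, 186, 191, 191, 185, 176, 168, 158, 149, 141, 119, 82, 60, 57, 58, 58, 58, 58, 57, 58, 61, 69, 81, 93, 105, 110, 110, 111, 112, 114, 120, 132, 142, 148, 158, 169, 180, 186, 183, 175, 164, 139, 89, 48]
418 [30, 28, 27, 27, 30, 32, 30, 28, 26, 27, 28, 29, 28, 27, 27, 30, 43, 82, 131, 163, 173, 174, 172, 168, 170, 175, 180, 183, 185, 181, 174, 167, 167, 171, 176, 176, 173, 172, 173, 169, 165, 161, 157, 153, 144, 119, 78, 52, 49, 52, 57, 58, 58, 58, 57, 58, 63, 76, 94, 104, 108, 109, 109, 111, 114, 126, 145, 159, 165, 168, 169, 173, 175, 172, 168, 161, 135, 85, 45]
430 [30, 30, 30, 29, 28, 29, 28, 28, 29, 29, 29, 28, 28, 27, 28, 29, 38, 68, 107, 133, 143, 144, 145, 146, 145, 144, 145, 146, 148, 150, 149, 146, 143, 142, 142, 142, 141, 144, 147, 148, 148, 146, 138, 118, 85, 57, 46, 46, 46, 44, 44, 44, 44, 44, 43, 43, 43, 43, 43, 44, 50, 60, 72, 83, 89, 94, 99, 110, 125, 136, 141, 142, 144, 143, 142, 136, 114, 74, 42]
[68, 68, 68, 68, 68, 69, 76, 92, 108, 116, 116, 116, 117, 118, 118, 117]
250 [[14.  49.4 98.1]]
260 [[ 8.3 49.8 98.1]]
270 [[ 2.5 50.2 98.2]]
280 [[-3.4 50.6 98.2]]
290 [[-9.4 51.  98.2]]
```

View pics/w8.png

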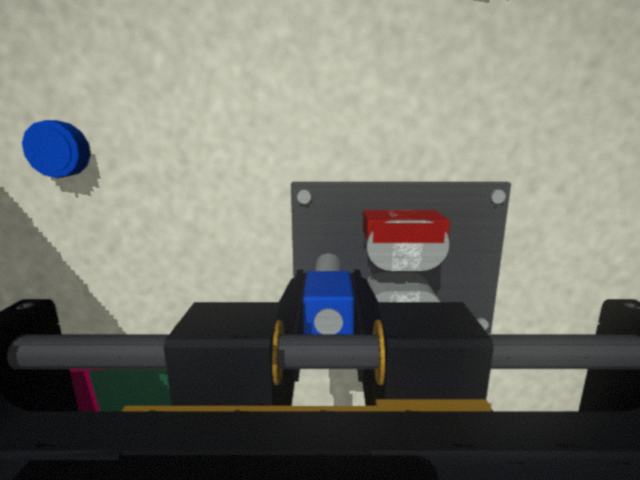

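The picture shows the pin ahead of the NO-GO gap with the red-cheeked jaws centred at column 407. The gap lies 1.6 mm toward tool −x of the pin and contact is about 27 mm ahead. I'll align and creep in.

```bash
python3 -m handwheel '[[[-1.6,7,0,0,-1],[0,7,0,0,-1],[0,5,0,0,-1],[0,3,0,0,-1],[0,0,0,0,-1],[0,0,0,0,-1]]]' 50
python3 -c "
from h import *
to([0,0,0],9)"
python3 -m handwheel '[[[0,1,0,0,-1],[0,1,0,0,-1],[0,0,0,0,-1]]]' 50
cat >> h.py <<'E'
def f():
    s=bot.get_state(); Rt=R.from_quat(s["eef_rot"]).as_matrix()
    print("Ftool",np.round(Rt.T@s["ft_force"],2),"tcp",np.round(s["eef_pos"]*1000,2),"t",round(s["clock"],2))
E
python3 -c "
from h import *
f()"
```

```text
clock: 12.4
eef_pos: [0.5698, -0.1273, 0.1311]
eef_rot: [0.649, 0.76, -0.0, -0.0]
ft_force: [-1.0, -0.3, -1.2]
gripper_width: 0.0217
gripper_force: 50.0
tcp [ 0.5698 -0.1273  0.1311] yawy 9.0 shift [ 214.8 -542.9  131.3] roll -0.0 F [-0.96 -0.33 -1.17] w 0.0217 gf 50.0 t 12.4
clock: 12.7
eef_pos: [0.5719, -0.127, 0.1312]
eef_rot: [0.649, 0.76, 0.0, -0.0]
ft_force: [-0.3, -0.4, -1.2]
gripper_width: 0.0218
gripper_force: 50.0
Ftool [-0.36 -0.34  1.16] tcp [ 571.93 -127.    131.21] t 12.7
```

```bash
python3 -m handwheel '[[[0,1,0,0,-1],[0,0,0,0,-1]]]' 50 >/dev/null; python3 -c "
from h import *
f()"
python3 -m handwheel '[[[0,1,0,0,-1],[0,0,0,0,-1]]]' 50 >/dev/null; python3 -c "
from h import *
f()"
python3 -m handwheel '[[[0,0.5,0,0,-1],[0,0,0,0,-1]]]' 50 >/dev/null; python3 -c "
from h import *
f()"
```

```text
Ftool [-0.27  0.73  1.36] tcp [ 572.94 -126.85  131.21] t 12.9
Ftool [-0.95  0.1  -0.05] tcp [ 573.94 -126.74  131.23] t 13.1
Ftool [-2.25 -1.69  0.52] tcp [ 574.29 -126.72  131.19] t 13.3
```

Contact: the +x nose pushes back, so I'll ease toward −x.

```bash
python3 -m handwheel '[[[-0.4,0,0,0,-1],[0,0,0,0,-1]]]' 50 >/dev/null; python3 -c "
from h import *
f()"
python3 -m handwheel '[[[-0.2,0.4,0,0,-1],[0,0,0,0,-1]]]' 50 >/dev/null; python3 -c "
from h import *
f()"
```

```text
Ftool [ 0.37 -1.84  0.63] tcp [ 574.29 -126.87  131.17] t 13.5
Ftool [ 2.44 -3.48 -0.48] tcp [ 574.48 -126.91  131.1 ] t 13.7
```

```bash
python3 -m handwheel '[[[0.2,0.2,0,0,-1],[0,0,0,0,-1]]]' 50 >/dev/null; python3 -c "
from h import *
f()"
python3 -m handwheel '[[[0,0.2,0,0,-1],[0,0,0,0,-1]]]' 50 >/dev/null; python3 -c "
from h import *
f()"
```

```text
Ftool [ 2.11 -5.77 -1.07] tcp [ 574.58 -126.84  131.08] t 13.9
Ftool [ 1.56 -5.93 -0.42] tcp [ 574.65 -126.84  131.04] t 14.1
```

Push is 5.9 N with a small lateral component, so both noses are in contact. I'll hold, then back off and lift.

```bash
python3 -m handwheel '[[[0,0,0,0,-1],[0,0,0,0,-1],[0,0,0,0,-1],[0,0,0,0,-1],[0,0,0,0,-1],[0,0,0,0,-1]]]' 50 >/dev/null; python3 -c "
from h import *
f()"
python3 -m handwheel '[[[0,-3,0,0,-1],[0,-8,0,0,-1],[0,-12,0,0,-1],[0,-10,0,0,-1],[0,0,-30,0,-1],[0,0,-30,0,-1],[0,0,-30,0,-1],[0,0,0,0,-1]]]' 50
python3 - <<'E'
from h import *
c=cam("top")
for n,lo,hi,z in(("rack",(160,100,80),(176,255,255),.02),("gcell",(35,60,20),(95,255,255),.004)):
    for i in blobs(c,lo,hi,(430,245,520,320))[:2]:
        e=cv2.approxPolyDP(cv2.convexHull(i),4,True)[:,0]; print(n,rect(c,i,z),np.round(ray(c,e,z)*1000)[:,:2].tolist())
to([.448,-.24,.24],14)
E
```

```text
Ftool [ 0.77 -5.29 -1.12] tcp [ 574.66 -126.81  131.06] t 14.7
clock: 15.5
eef_pos: [0.543, -0.1326, 0.2248]
eef_rot: [0.65, 0.76, 0.001, 0.003]
ft_force: [-0.4, 0.1, -1.4]
gripper_width: 0.0219
gripper_force: 50.0
tcp [ 0.5425 -0.1323  0.2228] yawy 8.98 shift [ -91.6 -110.   -17.4] roll -0.0876 F [-0.49 -0.6  -1.72] w 0.022 gf 50.0 t 15.55
```

```bash
python3 -m handwheel '[[[-22.9,-28.7,0,0,-1],[-22.9,-28.7,0,0,-1],[-22.9,-28.7,0,0,-1],[-22.9,-28.7,0,0,-1],[0,0,0,-0.079,-1],[0,0,0,0,-1],[0,0,0,0,-1]]]' 50
python3 - <<'E'
from h import *
to([.4434,-.2407,.1165],13.5)
c=cam("wrist"); s=bot.get_state(); Rt=R.from_quat(s["eef_rot"]).as_matrix()
T=lambda P:np.round((P-s["eef_pos"])@Rt*1000,1)
for n,lo,hi,z in(("rack",(160,100,60),(176,255,255),.02),("gcell",(35,60,20),(95,255,255),.004)):
    for i in blobs(c,lo,hi,None,60)[:4]:
        e=cv2.approxPolyDP(cv2.convexHull(i),4,True)[:,0]; print(n,e.tolist(),T(ray(c,e,z))[:,:2].tolist())
E
```

```text
clock: 16.25
eef_pos: [0.4433, -0.2402, 0.2205]
eef_rot: [0.62, 0.785, 0.0, -0.001]
ft_force: [1.2, 0.2, -1.1]
gripper_width: 0.0219
gripper_force: 50.0
tcp [ 0.4433 -0.2402  0.2205] yawy 13.4 shift [-6.00e-01  1.00e-01  1.04e+02] roll -0.0017 F [ 1.17  0.22 -1.06] w 0.0219 gf 50.0 t 16.25
rack [[390, 191], [386, 302], [271, 302], [268, 190]] [[28.8, 49.9], [-67.7, 50.8], [-67.6, -48.6], [29.7, -46.8]]
gcell [[377, 199], [375, 256], [282, 257], [280, 199]] [[19.5, 42.0], [-31.2, 42.0], [-32.1, -39.8], [19.6, -39.6]]
```

The rack's near wall is at tool x +29, so the cell centre is within 2 mm of the pin. I'll lower it.

```bash
python3 -m handwheel '[[[0,0,30,0,-1],[0,0,30,0,-1],[0,0,25,0,-1],[0,0,10,0,-1],[0,0,3,0,-1],[0,0,0,0,-1],[0,0,0,0,-1]]]' 50 >/dev/null; python3 -c "
from h import *
f()"
python3 -m handwheel '[[[0,0,1,0,-1],[0,0,0.8,0,-1],[0,0,0,0,-1]]]' 50 >/dev/null; python3 -c "
from h import *
f()"
```

```text
Ftool [-0.23  0.33  1.02] tcp [ 443.94 -240.56  124.1 ] t 17.0
Ftool [ 0.26 -0.3   0.45] tcp [ 443.59 -240.51  121.69] t 17.3
```

```bash
python3 -m handwheel '[[[0,0,1,0,-1],[0,0,0,0,-1]]]' 50 >/dev/null; python3 -c "
from h import *
f()"
python3 -m handwheel '[[[0,0,0.6,0,-1],[0,0,0,0,-1]]]' 50 >/dev/null; python3 -c "
from h import *
f()"
```

```text
Ftool [-0.46 -0.11  1.02] tcp [ 443.51 -240.47  120.36] t 17.5
Ftool [-0.37 -0.23  1.72] tcp [ 443.52 -240.47  119.72] t 17.7
```

```bash
python3 -m handwheel '[[[0,0,0.5,0,-1],[0,0,0,0,-1]]]' 50 >/dev/null; python3 -c "
from h import *
f()"
python3 -m handwheel '[[[0,0,0.4,0,-1],[0,0,0,0,-1]]]' 50 >/dev/null; python3 -c "
from h import *
f()"
```

```text
Ftool [-0.37  0.34  0.25] tcp [ 443.58 -240.47  119.35] t 17.9
Ftool [ 0.36 -1.07 -6.8 ] tcp [ 443.55 -240.45  119.3 ] t 18.1
```

The foot is on the floor. I'll relax slightly, release and rise.

```bash
python3 -m handwheel '[[[0,0,-0.3,0,-1],[0,0,0,0,-1],[0,0,0,0,-0.5],[0,0,0,0,-0.4],[0,0,0,0,-0.2],[0,0,0,0,-0.1],[0,0,0,0,0],[0,0,0,0,0],[0,0,0,0,0]]]' 3
python3 -m handwheel '[[[0,0,-8,0,0],[0,0,-20,0,0],[0,0,-35,0,0],[0,0,-35,0,0],[0,0,-20,0,0],[0,0,0,0,0],[0,0,0,0,0],[0,0,0,0,0]]]'
python3 - <<'E'
from h import *
c=cam("wrist"); s=bot.get_state(); Rt=R.from_quat(s["eef_rot"]).as_matrix()
T=lambda P:np.round((P-s["eef_pos"])@Rt*1000,1)
for i in blobs(c,(100,120,50),(130,255,255),None,100)[:2]: print(cen(c,i),rect(c,i,.071),T(ray(c,cen(c,i),.071)))
for i in blobs(c,(160,100,60),(176,255,255),None,60)[:1]: e=cv2.approxPolyDP(cv2.convexHull(i),4,True)[:,0]; print(e.tolist(),T(ray(c,e,.02))[:,:2].tolist())
to([0,0,0])
E
```

```text
clock: 19.0
eef_pos: [0.4435, -0.2405, 0.1192]
eef_rot: [0.619, 0.785, 0.0, -0.0]
ft_force: [-0.1, -0.4, 0.6]
gripper_width: 0.0474
gripper_force: 0.0
clock: 19.8
eef_pos: [0.4432, -0.2403, 0.2364]
eef_rot: [0.619, 0.785, 0.0, -0.001]
ft_force: [-0.5, -0.4, 0.3]
gripper_width: 0.0471
gripper_force: 0.0
[300.8235454051114, 16.726209896682978] [ 394.4 -105.8   24.1   20.4   13.5] [[143.  -15.7 165.5]]
[328.57397590361444, 236.00738955823292] [ 444.2 -237.7   21.9   27.8   13.5] [[  1.9   1.4 165.3]]
[[386, 187], [380, 327], [276, 327], [270, 188]] [[29.7, 49.4], [-100.9, 49.4], [-100.9, -47.4], [28.9, -47.3]]
tcp [ 0.4433 -0.2403  0.2363] yawy 13.52 shift [ 336.9 -374.5  237.2] roll None F [ 0.31 -0.86  0.31] w 0.0475 gf 0.0 t 19.85
```

```bash
python3 -c "
from plant import bot
print(bot.finish_job())"
```

```text
the job is handed in; nothing more can be done
None
```

I handed the job in at about 20 s: the pin slid through the GO gap with wrist forces near noise level. It was then pressed on both NO-GO noses with 5–6 N for over half a second, and set down upright on the green floor of the rack; the hand-in call returned no verdict.

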